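Ready the counting scale for a batch of connectors

TASK

Ready the counting scale to count the next batch into the empty bin on its pan: press the round on key at the left end of the console's row of keys, then press the bare half of the pan down lightly with a fingertip to work the load cell and let it spring back, and last, with your hand off the pan, press the long tare key at the right end of the row. Press gently and let each spring back before going on. Leave the three square keys alone, do not lift or shift the bin, and leave everything else on the bench where it is.

Things in the scene. Friction and masses are not known exactly. Their poses are not given: they have to be found in the camera images.
- console: white wedge-shaped weighing console, fixed, 150 mm deep (x), 230 wide (y), 30 high in front, 62 at the back; the top face slopes up 12 degrees to the back, with display windows on its upper half and five black keys, 42 or 43 mm apart, in a row on its lower half: round, square, square, square, long bar. Origin at the centre of its underside, x to its back (away from the operator), y to the operator's left
- scale: weighing platform of the same counting scale, fixed: white base on feet under a rectangular stainless pan 190 mm deep (x) by 230 wide (y), pan top 90 mm above the bench. Origin on the bench under the pan's centre, x towards its back, y to the operator's left, z up
- on_key_top (a point): centre of the top of the on key, the only round key (24 mm across, black), at the operator's left end of the row; its top is 9 mm above the sloping face. This point's z axis stands square to the face (12 degrees from vertical, leaning to the operator), y runs along the row to the left
- on_key (a joint): travel of the on key, m: 0 up, 0.0065 at its stop; it is pressed straight into the sloping face against a spring (1.5 N starts it, 4.5 N sinks it by 2 mm, 10 N bottoms it) and springs back; it is pressed beyond 0.002
- tare_key_top (a point): centre of the top of the tare key, the only long bar-shaped key (36 mm along the row, 22 mm across, black), at the right end of the row as the operator sees it; top 9 mm above the sloping face, axes as for the on key
- tare_key (a joint): travel of the tare key, m: same spring and values as the on key; it is pressed beyond 0.002
- key_a (a joint): the left-hand of the three square keys in the middle of the row (19 x 19 mm, black), not to be pressed: 0 up, 0.0065 m at its stop; 1.5 N starts it, 10 N bottoms it
- key_b (a joint): the middle one of the three square keys in the middle of the row (19 x 19 mm, black), not to be pressed: 0 up, 0.0065 m at its stop; 1.5 N starts it, 10 N bottoms it
- key_c (a joint): the right-hand of the three square keys in the middle of the row (19 x 19 mm, black), not to be pressed: 0 up, 0.0065 m at its stop; 1.5 N starts it, 10 N bottoms it
- pan_bare (a point): middle of the bare half of the pan, on its top surface, 55 mm to the right (-y of the scale) of the pan's centre; 60 mm or more from the parts bin
- pan (a joint): how far the pan is pressed down, m: 0 free, 0.006 at its stop; it rests on rubber buffers and sinks straight down by about 1 mm for each 2.5 N wherever it is pressed, and springs back; the weight of the bin alone sinks it by under 0.0006; it is pressed beyond 0.0015
- parts_bin: small grey stacking bin with a cut-down front, empty, loose, 100 mm deep (its x), 75 mm wide (its y) and 45 mm high, standing on the left half (+y of the scale) of the pan; it stays where it stands. Origin at the centre of its underside
- long_nose: long-nose pliers with yellow handles, 150 mm long and 10 mm high, lying flat behind console and scale; origin under the pivot; loose, to be left alone
- cutters: side cutters with yellow handles, 125 mm long and 10 mm high, lying flat behind console and scale; origin under the pivot; loose, to be left alone
- connector_a: larger black circular cable connector, 38 mm across and 48 mm high, standing on the bench between console and scale; origin at the centre of its underside; loose, to be left alone
- connector_b: smaller black circular cable connector, 30 mm across and 40 mm high, standing on the bench between console and scale; origin at the centre of its underside; loose, to be left alone
- screwdriver: black-handled screwdriver, 170 mm long, lying on the bench at the right; origin under its middle; loose, to be left alone
- junction_box: closed black junction box, 100 x 65 x 42 mm, on the bench at the left; origin at the centre of its underside; loose, to be left alone
- flux_bottle: bottle, 50 mm across and 130 mm high, standing behind console and scale; origin at the centre of its underside; loose, to be left alone
There are look-alikes about, which are no part of the job. What is shaped like the parts_bin but purple or white is not meant.

How it is judged:
On the way, in this order (a step that is already met when the one before it is completed fails the run):
1. the on key is pressed (value of joint on_key above 0.002 m), for 0.05 s.
2. the on key is let go and springs back (value of joint on_key below 0.0008 m and contact force between the fingers and console below 0.2 N), for 0.05 s.
3. a fingertip presses the bare half of the pan down (value of joint pan above 0.0015 m and contact force between the fingers and scale above 1.5 N), for 0.05 s.
4. the pan is let go and springs back (value of joint pan below 0.001 m and contact force between the fingers and scale below 0.2 N), for 0.05 s.
5. the tare key is pressed with the pan free (all of step 4 and value of joint tare_key above 0.002 m), for 0.05 s.
6. the tare key is let go and springs back (value of joint tare_key below 0.0008 m and contact force between the fingers and console below 0.2 N), for 0.05 s.
At the end, for the whole second after the job is handed in: After on key, pan and tare key have each been pressed and let go in that order, both keys are up (within 0.8 mm), the pan is free (sunk by less than 1 mm), the bin stands upright at rest on the pan within 12 mm of where it was, and everything else is within 20 mm of where it was (value of joint each of on_key, tare_key below 0.0008 m and value of joint pan below 0.001 m and distance of parts_bin from where it was at the start of the episode below 0.012 m and angle between parts_bin's own z axis and vertical below 0.1 rad and linear speed of parts_bin below 0.02 m/s and distance of each of long_nose, cutters, connector_a, connector_b, screwdriver, junction_box, flux_bottle from where it was at the start of the episode below 0.02 m); the robot touches nothing.
It fails at once if one of the three square keys is pressed (value of joint any of key_a, key_b, key_c above 0.0015 m).
It fails at once if the console, a key or the pan is pressed harder than 40 N (contact force between any of the fingers, the arm and console above 40 N or contact force between any of the fingers, the arm and scale above 40 N).
It fails at once if the bin is lifted, shifted by more than 12 mm or tipped (z of parts_bin in the frame of scale above 0.097 m or distance of parts_bin from where it was at the start of the episode above 0.012 m or angle between parts_bin's own z axis and vertical above 0.15 rad).
It fails at once if the tare key is pressed while the hand is on the pan (value of joint tare_key above 0.0015 m and not (contact force between the fingers and scale below 0.2 N)).
It fails at once if something else on the bench is moved by more than 20 mm or lifted (distance of any of long_nose, cutters, connector_a, connector_b, screwdriver, junction_box, flux_bottle from where it was at the start of the episode above 0.02 m).
It also fails if it takes over 64 s, if anything falls off the work surface, if the arm or the gripper's body presses on something with over 40 N, if the wrist force passes 120 N, or if a joint passes its speed limit or range.

ROBOT

A 6-joint arm with a two-finger parallel gripper is mounted at the origin on the work surface. World frame = base frame: x ahead of the robot, y to its left, z up, the work surface at z = 0. Lengths are in m, angles in rad, forces in N, time in s.
With the tool pointing down it reaches from about 0.35 to 0.725 m from the base axis. Payload 4.3 kg.
Tool frame: the origin (TCP) lies midway between the tips of the shut fingers; the grasp point (between the pads) lies 19 mm behind it; x points along the fingers, y is the direction in which the jaws open and shut, and the axes are right-handed (so a half turn about x gives the same grasp; the last joint's range is limited). The gripper opens to 85 mm and grips with 20 to 120 N. Pads are 22 mm wide; open, the fingers measure 114 mm over their backs; the gripper's body (76 mm by 85 mm) begins 54 mm behind the grasp point. The pads swing forward as they close: fully open they stand 13 mm farther back than shut.
Start: joints at [-1.279, 0.377, 0.081, 1.274, 0, 1.46], TCP at [0.225, -0.529, 0.231] pointing down, gripper open.
Joint ranges: [-2.72, 2.72], [-0.84, 1.66], [-1.02, 1.22], [-1.77, 2.12], [-1.37, 1.28], [-3.14, 3.14]. Speed limits (rad/s): [2.57, 2.57, 3.14, 3.14, 3.14, 3.14].

INTERFACE

Orientations are given as a unit quaternion [w, x, y, z].
In Python, from station import * gives the robot as it stands.
- The arm moves only by the shell command python3 -m crank 'ROWS'. ROWS is JSON, a list of rows, each a list of 7 numbers: the turn, a rotation vector about the tool's x, y, z normalised to -1 to 1, where 1 is 360 degrees, then the shift along the tool's x, y, z normalised to -1 to 1, where 1 is 0.3 m, then the closure, from 0 (fully open) to 1 (shut). A call has 1 to 10 rows; each row is the pose to reach, as a shift and turn from the pose measured when the call began, along the tool's axes at that moment, turning the shorter way round; what a row does not reach only later rows make up. A row lasts 1/8 s, in which the tool goes at most 62.5 mm and 10.7 degrees, less where a joint would pass 70% of its speed; a pose out of reach is approached as far as the arm can. A call with a number of a shift or a turn outside -1 to 1 is refused whole. A call with a gripper value outside its range is refused whole. The fingers move at their own pace and stop on an object; the grip force is fixed at half the most. Time passes only in rows, so rows that repeat a pose let the fingers close. It gives the time, the measured TCP pose, the force and the opening at its end, in the units of the state.
- get_state(): the state, without advancing time (a new reading comes with each control period).
- capture(name): name is "scene" or "top" or "wrist"; returns (picture, depth): 480x640x3 uint8, blue, green, red; 480x640 float32, m along the optical axis (not along the pixel's ray), 0 where there is no reading.
- get_calibration(name): a dict with "fx", "fy", "cx", "cy" (pixels), "eye" and "attitude" of the camera in the world; the wrist camera has in their place "T_tool_cam" (4x4, takes a point from camera to tool coordinates, whose origin is the TCP and whose axes are the tool frame's). Camera axes: x right, y down, z forward; pixel columns grow to the right and rows downward; lengths in m; the calibration is good to about 2 mm. The wrist camera is an equidistant fisheye: a pixel r from the principal point sees the ray r / f radians off the axis. A picture is of the moment at which its call begins: read the wrist's pose just before it. get_calibration takes no time and is no camera call.
- job_done(): hands the job in, once; it reports no verdict.
The state is a dict: "t": time; "joints": joint angles; "dq": joint speeds; "joint_torque": joint torques, N m; "eef_pos": TCP position; "tcp_rot": TCP orientation; "ft_force": force on the tool from outside, world axes, zero at the start; "ft_torque": the same for the moment, N m; "gripper_width": opening from 0.0 (shut) to 1.0 (fully open).
Only numpy, scipy, OpenCV 4.12 (cv2) and the standard library are available. Lean on these libraries where they do the work, as an engineer would, in place of code of your own. Each camera call takes 0.05 s, during which the arm holds its last target. There are 200 camera calls.

## Working session

There is one attempt and no reset: what is moved stays moved. The work goes in short steps, Python scripts to look and compute and a shell command to move; the robot and the scene stay as the last step left them, time stands still between calls to the robot, and variables do not carry over. Pictures are saved under pics/ and viewed, about 8 in all and at most 12, crops included, and the job is handed in when it is done.

```bash
mkdir -p pics; ls; python3 - <<'E'
from station import *
import cv2,numpy as np
s=get_state();print(s)
for n in("scene","top"):
    c=get_calibration(n);print(n,c)
    p,d=capture(n);cv2.imwrite(f"pics/{n}0.png",p);np.save(f"{n}0.npy",d)
print(get_calibration("wrist"))
E
```

```text
pics
{'t': 0.0, 'joints': array([-1.27928677e+00,  3.78098410e-01,  7.96519149e-02,  1.27435805e+00,
       -2.54306038e-05,  1.46051836e+00]), 'dq': array([ 0.00099922,  0.00061914,  0.00112789,  0.00188195, -0.00110872,
       -0.00112412]), 'joint_torque': array([-3.24933617e-04, -4.63608313e+01,  2.69872963e+01,  2.08844128e-02,
       -2.85972774e-04, -2.97890097e-06]), 'eef_pos': array([ 0.22469047, -0.52860045,  0.23035073]), 'tcp_rot': array([-0.14039342, -0.69281233, -0.14180599,  0.69295874]), 'ft_force': array([ 0.1025869 , -0.70163011, -0.34056704]), 'ft_torque': array([ 0.06884269, -0.00165273, -0.00104319]), 'gripper_width': 1.0000109243002286}
scene {'fx': 613.6781958029298, 'fy': 613.6781958029298, 'cx': 321.9054938905052, 'cy': 232.84595116433167, 'eye': array([1.040144  , 0.77992749, 1.57879183]), 'attitude': array([-0.07708313,  0.29557943,  0.91477145, -0.26435618])}
top {'fx': 533.7695444703477, 'fy': 533.7695444703477, 'cx': 319.6914982758051, 'cy': 238.97002263329682, 'eye': array([ 3.65738790e-01, -1.07983792e-03,  1.40038613e+00]), 'attitude': array([-0.03645226,  0.70822198, -0.70356986,  0.04563238])}
{'fx': 371.64829954431775, 'fy': 371.64829954431775, 'cx': 323.60340297494747, 'cy': 243.46911272979753, 'T_tool_cam': array([[-4.03768562e-04, -3.10711648e-01,  9.50504134e-01,
        -1.42626219e-01],
       [ 9.99999908e-01, -2.60627089e-04,  3.39597316e-04,
         1.02814847e-03],
       [ 1.42210284e-04,  9.50504184e-01,  3.10711725e-01,
        -8.03191881e-02],
       [ 0.00000000e+00,  0.00000000e+00,  0.00000000e+00,
         1.00000000e+00]])}
```

View pics/top0.png

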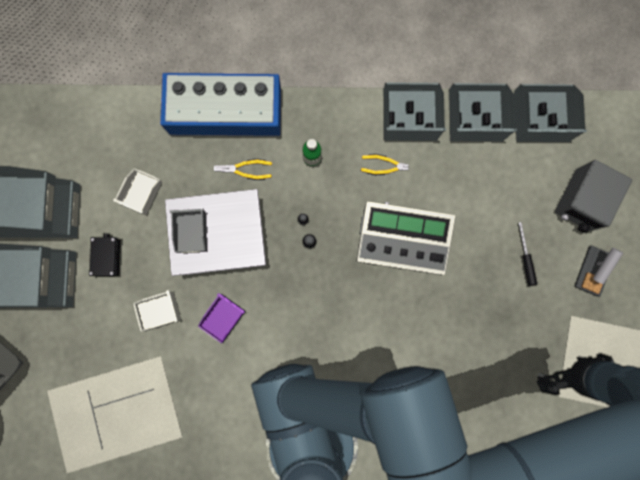

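View pics/scene0.png

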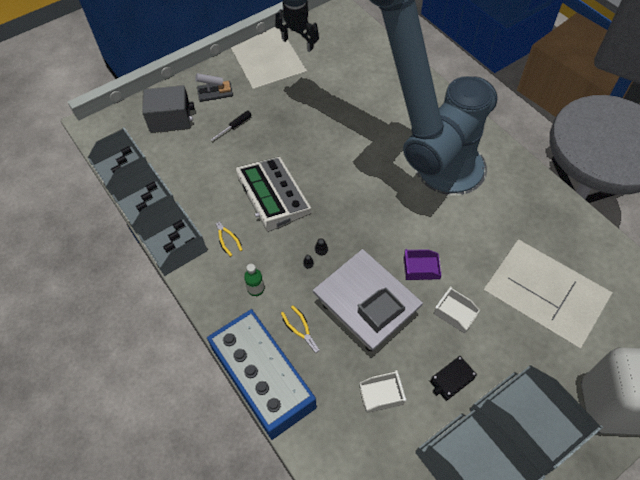

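The top view shows the console at about (407,238), with its key row running from the round key at (371,247) to the bar at (437,257). The pan is at (217,232) with the grey bin on its left half, and the connectors stand at (303,218) and (309,241).

```bash
cat > h.py <<'E'
import cv2,numpy as np
from scipy.spatial.transform import Rotation as R
from station import *
def rot(q): return R.from_quat(np.r_[q[1:],q[0]])
def ray(n,u,v):
    c=get_calibration(n);d=np.array([(u-c['cx'])/c['fx'],(v-c['cy'])/c['fy'],1.])
    return np.array(c['eye']),rot(c['attitude']).apply(d)
def onz(n,u,v,z):
    e,d=ray(n,u,v);return e+d*(z-e[2])/d[2]
def ondepth(n,u,v,dep):
    e,d=ray(n,u,v);return e+d*dep
def tri(a,b):
    (e1,d1),(e2,d2)=ray(*a),ray(*b);t=np.linalg.lstsq(np.c_[d1,-d2],e2-e1,rcond=None)[0]
    p,q=e1+t[0]*d1,e2+t[1]*d2;return (p+q)/2,np.linalg.norm(p-q)
E
python3 - <<'E'
from h import *
np.set_printoptions(precision=4,suppress=True)
for n,(x0,y0,x1,y1) in {"top":(361,237,448,270),"scene":(262,155,303,212)}.items():
    p=cv2.imread(f"pics/{n}0.png");d=np.load(f"{n}0.npy")
    g=p.max(2)[y0:y1,x0:x1];m=(g<70).astype(np.uint8)
    k,l,st,ce=cv2.connectedComponentsWithStats(m)
    for i in range(1,k):
        if st[i,4]<12: continue
        u,v=ce[i]+[x0,y0];dep=np.median(d[y0:y1,x0:x1][l==i])
        print(n,st[i],round(u,1),round(v,1),ondepth(n,u,v,dep),onz(n,u,v,.047))
    big=cv2.resize(p[y0-15:y1+15,x0-15:x1+15],None,fx=5,fy=5);cv2.imwrite(f"pics/c_{n}.png",big[:600,:800])
p=cv2.imread("pics/top0.png");d=np.load("top0.npy")
m=((p.min(2)>150)).astype(np.uint8)
for c in cv2.findContours(m,0,2)[0]:
    if cv2.contourArea(c)<2000: continue
    (u,v),s,a=cv2.minAreaRect(c);print(u,v,s,a)
    for q in cv2.boxPoints(((u,v),s,a)): print('  ',q,onz("top",*q,.09),onz("top",*q,.046))
for q in [(217,190),(240,230),(230,260),(190,230),(175,215),(380,225),(400,268),(405,235)]:print(q,ondepth("top",*q,d[q[1],q[0]]))
E
```

```text
top [61  0 24  5 64] 436.6 238.1 [ 0.5277 -0.317   0.0501] [ 0.5281 -0.3177  0.047 ]
top [ 6  7  9  8 52] 370.8 247.1 [ 0.5038 -0.1488  0.047 ] [ 0.5038 -0.1488  0.047 ]
top [23 10  7  7 40] 387.4 249.8 [ 0.4972 -0.1913  0.047 ] [ 0.4972 -0.1913  0.047 ]
top [39 12  8  7 46] 403.5 252.1 [ 0.4917 -0.2323  0.0466] [ 0.4917 -0.2323  0.047 ]
top [56 15  7  7 45] 419.9 254.9 [ 0.4848 -0.2742  0.0458] [ 0.4847 -0.274   0.047 ]
top [ 69  16  14  10 111] 436.5 257.3 [ 0.4788 -0.3163  0.0473] [ 0.4788 -0.3164  0.047 ]
scene [ 5  5 11 10 74] 272.1 164.6 [ 0.4819 -0.3127  0.0452] [ 0.4826 -0.3114  0.047 ]
scene [  0  17  23  40 187] 271.9 193.6 [ 0.5462 -0.2142  0.0512] [ 0.5449 -0.2169  0.047 ]
scene [12 16  8  7 39] 277.7 174.0 [ 0.4878 -0.2713  0.0443] [ 0.4887 -0.2695  0.047 ]
scene [18 25  8  7 42] 283.4 183.4 [ 0.4942 -0.2295  0.0455] [ 0.4947 -0.2285  0.047 ]
scene [24 35  8  7 41] 289.1 193.1 [ 0.5001 -0.1889  0.0445] [ 0.501  -0.1874  0.047 ]
scene [30 45  8  8 51] 295.4 203.4 [ 0.5069 -0.1447  0.0463] [ 0.5072 -0.1443  0.047 ]
scene [ 0 46  6 11 33] 263.9 207.2 [ 0.5958 -0.1808  0.059
[... 1367 characters left out ...]
] [0.4576 0.1188 0.046 ]
   [170.6183 275.3881] [0.4264 0.346  0.09  ] [0.4285 0.3577 0.046 ]
218.99996948242188 98.49998474121094 (44.99999237060547, 105.99998474121094) 90.0
   [166.  76.] [0.9347 0.3771 0.09  ] [0.9538 0.3898 0.046 ]
   [272.  76.] [0.9378 0.1069 0.09  ] [0.957  0.1105 0.046 ]
   [272. 121.] [0.8188 0.1049 0.09  ] [0.834  0.1085 0.046 ]
   [166. 121.] [0.816  0.3725 0.09  ] [0.8311 0.385  0.046 ]
(217, 190) [0.6565 0.2537 0.0095]
(240, 230) [0.5394 0.1793 0.0909]
(230, 260) [0.4655 0.203  0.085 ]
(190, 230) [0.5385 0.3024 0.0908]
(175, 215) [0.5734 0.337  0.1048]
(380, 225) [ 0.5604 -0.1722  0.0507]
(400, 268) [ 0.4535 -0.2296  0.0054]
(405, 235) [ 0.5353 -0.2363  0.0487]
```

```bash
cat >> h.py <<'E'
np.set_printoptions(precision=4,suppress=True)
cy=np.array([.148,.989,0]);cy/=np.linalg.norm(cy);cx=np.cross(cy,[0,0,1])
n=np.cos(.2094)*np.array([0,0,1])-np.sin(.2094)*cx
def ori(down,yy):
    x=np.array(down,float);y=np.array(yy,float);y-=x*(x@y);y/=np.linalg.norm(y)
    return R.from_matrix(np.c_[x,y,np.cross(x,y)])
def plan(p,Rt):
    s=get_state();R0=rot(s['tcp_rot'])
    sh=R0.inv().apply(np.array(p)-s['eef_pos'])/.3
    rv=(R0.inv()*Rt).as_rotvec()/(2*np.pi)
    return rv,sh,np.linalg.norm(rv)*360,np.linalg.norm(sh)*300
E
python3 - <<'E'
from h import *
print(rot(get_state()['tcp_rot']).as_matrix())
on=np.array([.5055,-.1467,.046])
print(cx,n)
for yy in (cy,-cy,cx,-cx):
    print(yy,*plan(on+.12*n,ori(-n,yy)))
E
```

```text
[[-0.0005  0.3911 -0.9204]
 [ 0.0018 -0.9204 -0.3911]
 [-1.     -0.0018 -0.0002]]
[ 0.989 -0.148  0.   ] [-0.2056  0.0308  0.9782]
[0.148 0.989 0.   ] [-0.4105 -0.0126  0.0432] [ 0.2254 -0.8488 -1.2884] 148.65682268149237 467.77371405421707
[-0.148 -0.989 -0.   ] [0.0872 0.0325 0.0095] [ 0.2254 -0.8488 -1.2884] 33.68923479282069 467.77371405421707
[ 0.989 -0.148  0.   ] [-0.1618  0.0168  0.0306] [ 0.2254 -0.8488 -1.2884] 59.5981248752574 467.77371405421707
[-0.989  0.148 -0.   ] [ 0.3361  0.0356 -0.0196] [ 0.2254 -0.8488 -1.2884] 121.87519361062269 467.77371405421707
```

```bash
python3 -m crank '[[0.02,0.008,0.002,0.03,-0.1,-0.16,1],[0.04,0.016,0.005,0.05,-0.2,-0.32,1],[0.065,0.024,0.007,0.07,-0.33,-0.5,1],[0.087,0.0325,0.0095,0.09,-0.42,-0.64,1],[0.087,0.0325,0.0095,0.1,-0.5,-0.77,1],[0.087,0.0325,0.0095,0.11,-0.6,-0.9,1],[0.087,0.0325,0.0095,0.11,-0.65,-1,1],[0.087,0.0325,0.0095,0.11,-0.65,-1,1]]'
python3 - <<'E'
from h import *
on=np.array([.5055,-.1467,.046])
print(*plan(on+.10*n,ori(-n,-cy)),get_state()['joints'])
E
```

```text
t: 1.1
eef_pos: [0.425, -0.2298, 0.1975]
tcp_rot: [-0.045, 0.775, -0.056, -0.628]
ft_force: [-0.6, -0.3, -0.3]
gripper_width: -0.002
[0.0008 0.0001 0.0002] [ 0.2075 -0.3128 -0.1164] 0.31433473964198344 117.90240419042343 [-0.6983  0.0451 -0.4539  0.8938  0.1094  2.5962]
```

```bash
python3 -m crank '[[-0.029,0,0,0.03,-0.06,-0.02,1],[-0.057,0,0,0.06,-0.12,-0.04,1],[-0.085,0,0,0.09,-0.18,-0.06,1],[-0.113,0,0,0.12,-0.24,-0.08,1],[-0.141,0,0,0.15,-0.28,-0.1,1],[-0.169,0,0,0.18,-0.31,-0.116,1],[-0.197,0,0,0.2,-0.313,-0.116,1],[-0.225,0,0,0.2,-0.313,-0.116,1],[-0.249,0,0,0.2,-0.313,-0.116,1],[-0.249,0,0,0.2,-0.313,-0.116,1]]'
python3 - <<'E'
from h import *
on=np.array([.5055,-.1467,.046])
print(*plan(on+.03*n,ori(-n,cx)),get_state()['joints'])
p,d=capture("wrist");cv2.imwrite("pics/w1.png",p);np.save("w1.npy",d)
E
```

```text
t: 2.35
eef_pos: [0.4839, -0.1444, 0.1457]
tcp_rot: [0.513, 0.582, 0.403, -0.486]
ft_force: [-0.4, 0.1, -0.6]
gripper_width: 0.003
[-0.0006 -0.0001  0.0003] [ 0.2401  0.0021 -0.0028] 0.24943681507725587 72.0434358317246 [-0.4547  0.1165 -0.5188  0.7373  0.0629  1.2748]
```

View pics/w1.png

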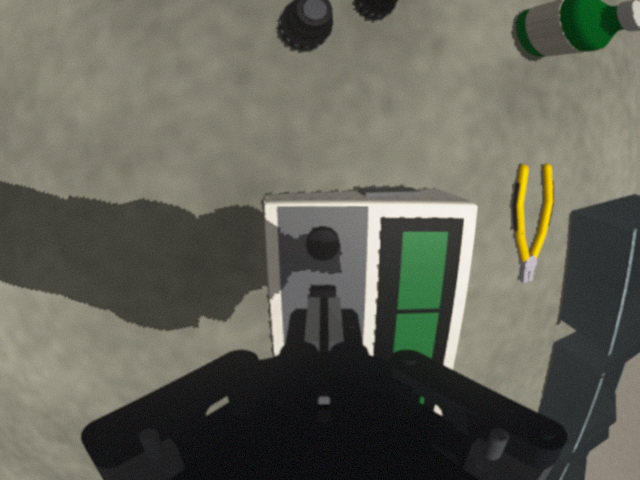

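The wrist view shows the round on key at about (323,242), part in shadow. The shut fingertips are at (322,288), in line with the key.

```bash
cat >> h.py <<'E'
def wray(u,v,st):
    c=get_calibration("wrist");a=np.array([u-c['cx'],v-c['cy']])/c['fx'];th=np.linalg.norm(a)
    d=np.r_[np.sin(th)*a/max(th,1e-9),np.cos(th)];T=c['T_tool_cam'];R0=rot(st['tcp_rot'])
    return R0.apply(T[:3,3])+st['eef_pos'],R0.apply(T[:3,:3]@d)
E
python3 - <<'E'
from h import *
s=get_state();p=cv2.imread("pics/w1.png");d=np.load("w1.npy")
x0,y0,x1,y1=295,220,350,265
g=p.max(2)[y0:y1,x0:x1];m=(g<45).astype(np.uint8)
k,l,st,ce=cv2.connectedComponentsWithStats(m)
for i in range(1,k):
    if st[i,4]<50: continue
    u,v=ce[i]+[x0,y0];e,r=wray(u,v,s);dep=np.median(d[y0:y1,x0:x1][l==i])
    c=get_calibration("wrist");zf=(rot(s['tcp_rot']).apply(c['T_tool_cam'][:3,2]))@r
    print(st[i],u,v,"z.046",e+r*(.046-e[2])/r[2],"depth",e+r*dep/zf)
cv2.imwrite("pics/w1c.png",cv2.resize(p[200:300,270:370],None,fx=5,fy=5,interpolation=0))
E
```

```text
[ 10   7  34  34 671] 320.84947839046197 246.05067064083457 z.046 [ 0.5035 -0.1497  0.046 ] depth [ 0.5034 -0.1494  0.0468]
```

View pics/w1c.png

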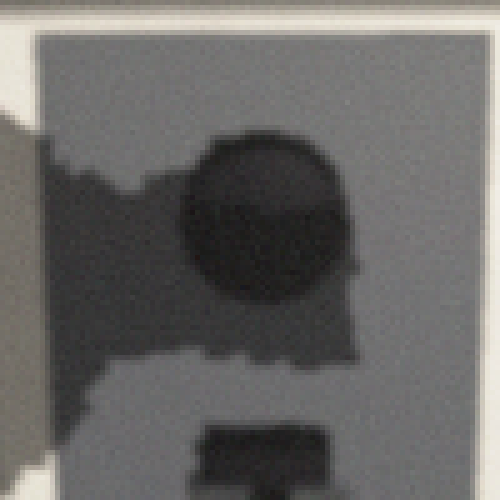

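The key's circle is centred at (323,243), which puts it at (0.505, -0.148). That agrees with the other cameras to 1.5 mm, so I'll descend.

```bash
python3 -m crank '[[0,0,0,0.06,0.002,0,1],[0,0,0,0.14,0.002,0,1],[0,0,0,0.22,0.002,0,1],[0,0,0,0.28,0.002,0,1],[0,0,0,0.3,0.002,0,1],[0,0,0,0.307,0.002,0,1],[0,0,0,0.307,0.002,0,1],[0,0,0,0.307,0.002,0,1]]'
python3 - <<'E'
from h import *
on=np.array([.505,-.148,.046])
print(*plan(on,ori(-n,cx)),get_state()['ft_force'])
E
```

```text
t: 3.4
eef_pos: [0.5039, -0.1473, 0.0565]
tcp_rot: [0.513, 0.582, 0.402, -0.485]
ft_force: [0.7, 0.3, -0.2]
gripper_width: 0.005
[-0.0008 -0.0001  0.    ] [ 0.0352 -0.0033  0.0017] 0.27718322609339646 10.624649869801399 [ 0.6698  0.339  -0.1878]
```

```bash
python3 -m crank '[[0,0,0,0.012,-0.003,0.001,1],[0,0,0,0.024,-0.003,0.002,1],[0,0,0,0.032,-0.003,0.002,1],[0,0,0,0.032,-0.003,0.002,1]]'; python3 -m crank '[[0,0,0,0.005,0,0,1],[0,0,0,0.01,0,0,1],[0,0,0,0.01,0,0,1]]'
```

```text
t: 3.9
eef_pos: [0.5047, -0.1481, 0.0468]
tcp_rot: [0.513, 0.582, 0.402, -0.486]
ft_force: [-0.7, 0.2, 2.8]
gripper_width: 0.002
t: 4.28
eef_pos: [0.5054, -0.1482, 0.0441]
tcp_rot: [0.513, 0.582, 0.402, -0.486]
ft_force: [-2.8, 0.7, 5.5]
gripper_width: -0.001
```

```bash
python3 -m crank '[[0,0,0,0.003,0,0,1],[0,0,0,0.005,0,0,1],[0,0,0,0.005,0,0,1]]'; python3 -m crank '[[0,0,0,-0.02,0,0,1],[0,0,0,-0.06,0,0,1],[0,0,0,-0.2,0,0,1],[0,0,0,-0.4,0,0,1],[0,0,0,-0.4,0,0,1]]'
python3 - <<'E'
from h import *
y=np.array([-.12,.9928,0]);x=np.cross(y,[0,0,1])
for q in (.16,.11): print(*plan([.542,.190,q],ori([0,0,-1],x)))
print(get_state()['joints'],get_state()['ft_force'])
E
```

```text
t: 4.65
eef_pos: [0.5056, -0.1482, 0.0429]
tcp_rot: [0.513, 0.582, 0.402, -0.486]
ft_force: [-2.6, 1.0, 7.9]
gripper_width: -0.001
t: 5.28
eef_pos: [0.484, -0.1461, 0.166]
tcp_rot: [0.517, 0.583, 0.399, -0.484]
ft_force: [1.3, 0.8, 0.5]
gripper_width: 0.004
[-0.0434  0.005  -0.0346] [ 0.0218  0.0154 -1.1368] 20.040831627704524 341.1250583958579
[-0.0434  0.005  -0.0346] [ 0.1845 -0.0207 -1.1371] 20.040831627704524 345.63501567406917
[-0.4582  0.0915 -0.4934  0.7764  0.0636  1.2725] [1.2688 0.8088 0.4744]
```

```bash
python3 -m crank '[[-0.015,0.002,-0.012,0.005,0.005,-0.12,1],[-0.03,0.004,-0.024,0.01,0.01,-0.28,1],[-0.0434,0.005,-0.0346,0.015,0.012,-0.45,1],[-0.0434,0.005,-0.0346,0.02,0.015,-0.62,1],[-0.0434,0.005,-0.0346,0.02,0.015,-0.78,1],[-0.0434,0.005,-0.0346,0.02,0.015,-0.9,1],[-0.0434,0.005,-0.0346,0.02,0.015,-1,1],[-0.0434,0.005,-0.0346,0.02,0.015,-1,1]]'
python3 - <<'E'
from h import *
y=np.array([-.12,.9928,0]);x=np.cross(y,[0,0,1])
for q in (.16,.1): print(*plan([.542,.190,q],ori([0,0,-1],x)))
p,d=capture("wrist");cv2.imwrite("pics/w2.png",p)
E
```

```text
t: 6.28
eef_pos: [0.5352, 0.1512, 0.1596]
tcp_rot: [0.53, 0.468, 0.53, -0.468]
ft_force: [0.1, -0.7, 0.1]
gripper_width: -0.001
[ 0.0006 -0.      0.0002] [-0.0013  0.0385 -0.1254] 0.21439256921720326 39.36099548287936
[ 0.0006 -0.      0.0002] [ 0.1987  0.0388 -0.1254] 0.21439256921720326 71.43471117817714
```

View pics/w2.png

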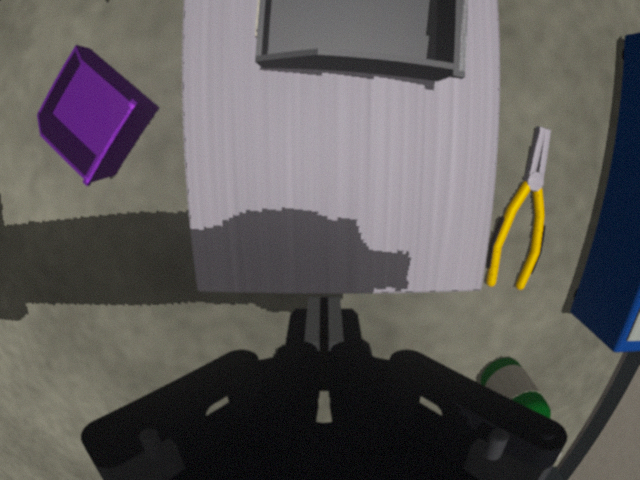

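The bin's near wall is at row ~70 and the pan's right edge at row 291. Cast onto the pan plane, that edge lies 21 mm to the right of the TCP, against the 22 mm expected.

```bash
python3 -m crank '[[0,0,0,0,0.02,-0.06,1],[0,0,0,0,0.039,-0.125,1],[0,0,0,0.06,0.039,-0.125,1],[0,0,0,0.12,0.039,-0.125,1],[0,0,0,0.17,0.039,-0.125,1],[0,0,0,0.2,0.039,-0.125,1],[0,0,0,0.2,0.039,-0.125,1]]'; python3 -m crank '[[0,0,0,0.012,0,0,1],[0,0,0,0.022,0,0,1],[0,0,0,0.03,0,0,1],[0,0,0,0.03,0,0,1]]'; python3 -m crank '[[0,0,0,0.003,0,0,1],[0,0,0,0.005,0,0,1],[0,0,0,0.005,0,0,1]]'
```

```text
t: 7.2
eef_pos: [0.5415, 0.1885, 0.099]
tcp_rot: [0.529, 0.468, 0.53, -0.47]
ft_force: [-0.0, 0.0, 0.8]
gripper_width: 0.001
t: 7.7
eef_pos: [0.5414, 0.1886, 0.09]
tcp_rot: [0.529, 0.468, 0.53, -0.47]
ft_force: [-0.2, -0.0, -0.5]
gripper_width: 0.0
t: 8.07
eef_pos: [0.5415, 0.1886, 0.0888]
tcp_rot: [0.529, 0.468, 0.53, -0.469]
ft_force: [-1.1, 0.2, 2.8]
gripper_width: 0.001
```

Contact comes at about 0.0895. About 2.5 mm more should give roughly 8 N.

```bash
python3 -m crank '[[0,0,0,0.003,0,0,1],[0,0,0,0.006,0,0,1],[0,0,0,0.008,0,0,1],[0,0,0,0.008,0,0,1],[0,0,0,0.008,0,0,1]]'
```

```text
t: 8.7
eef_pos: [0.5416, 0.1886, 0.087]
tcp_rot: [0.529, 0.468, 0.53, -0.469]
ft_force: [-2.3, -1.7, 7.1]
gripper_width: 0.001
```

```bash
python3 -m crank '[[0,0,0,-0.005,0,0,1],[0,0,0,-0.015,0,0,1],[0,0,0,-0.05,0,0,1],[0,0,0,-0.15,0,0,1],[0,0,0,-0.27,0,0,1],[0,0,0,-0.27,0,0,1]]'
python3 - <<'E'
from h import *
ta=np.array([.4803,-.315,.046])
print(*plan(ta+.1*n,ori(-n,cx)));print(get_state()['joints'])
E
```

```text
t: 9.45
eef_pos: [0.5443, 0.1893, 0.1717]
tcp_rot: [0.531, 0.47, 0.529, -0.467]
ft_force: [0.4, -0.7, -0.6]
gripper_width: 0.002
[ 0.0429 -0.0046  0.0324] [ 0.0905 -0.4839  1.6238] 19.42787701791438 509.0362777735357
[ 0.2248  0.3978 -0.044   1.1244 -0.0004  1.6734]
```

```bash
python3 -m crank '[[0.01,-0.001,0.01,0,-0.03,0.12,1],[0.025,-0.003,0.02,0,-0.08,0.28,1],[0.043,-0.0046,0.0324,0,-0.13,0.45,1],[0.043,-0.0046,0.0324,0,-0.18,0.62,1],[0.043,-0.0046,0.0324,0,-0.23,0.8,1],[0.043,-0.0046,0.0324,0,-0.28,0.92,1],[0.043,-0.0046,0.0324,0,-0.3,1,1],[0.043,-0.0046,0.0324,0,-0.3,1,1]]'
python3 - <<'E'
from h import *
ta=np.array([.4803,-.315,.046])
print(*plan(ta+.1*n,ori(-n,cx)))
E
```

```text
t: 10.45
eef_pos: [0.491, -0.1208, 0.1707]
tcp_rot: [0.514, 0.582, 0.402, -0.486]
ft_force: [-0.4, 0.1, -0.4]
gripper_width: -0.003
[-0.0006  0.0001  0.0001] [ 0.0861 -0.0247  0.6456] 0.21772590365193556 195.54009343815378
```

```bash
python3 -m crank '[[0,0,0,0,-0.005,0.1,1],[0,0,0,0,-0.01,0.25,1],[0,0,0,0.02,-0.02,0.4,1],[0,0,0,0.05,-0.025,0.54,1],[0,0,0,0.08,-0.025,0.62,1],[0,0,0,0.086,-0.025,0.646,1],[0,0,0,0.086,-0.025,0.646,1]]'
python3 - <<'E'
from h import *
ta=np.array([.4803,-.315,.046])
print(*plan(ta+.01*n,ori(-n,cx)))
s=get_state();p,d=capture("wrist");cv2.imwrite("pics/w3.png",p[180:330,230:430].repeat(4,0).repeat(4,1))
for q in [(323,243),(323,253),(333,243)]:
    e,r=wray(*q,s);print(q,e+r*(.046-e[2])/r[2])
E
```

```text
t: 11.32
eef_pos: [0.4598, -0.311, 0.1435]
tcp_rot: [0.514, 0.582, 0.403, -0.485]
ft_force: [0.3, -0.8, 0.2]
gripper_width: 0.001
[-0.0005 -0.0001  0.0002] [0.299  0.001  0.0033] 0.21000951113518196 89.71967478214611
(323, 243) [ 0.4808 -0.3138  0.046 ]
(323, 253) [ 0.4797 -0.321   0.046 ]
(333, 243) [ 0.4877 -0.3154  0.046 ]
```

View pics/w3.png

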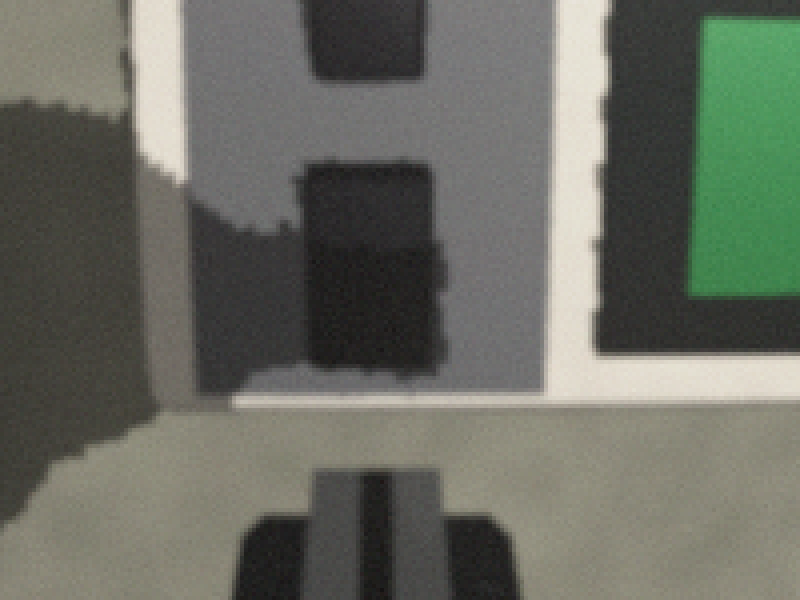

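The bar key is centred at full-frame (322.5,246.5), which gives (0.480, -0.316). That is within 1.5 mm of plan.

```bash
python3 -m crank '[[0,0,0,0.06,0.001,0.006,1],[0,0,0,0.14,0.001,0.006,1],[0,0,0,0.22,0.001,0.006,1],[0,0,0,0.28,0.001,0.006,1],[0,0,0,0.3,0.001,0.006,1],[0,0,0,0.3,0.001,0.006,1]]'; python3 -m crank '[[0,0,0,0.012,0,0,1],[0,0,0,0.024,0,0,1],[0,0,0,0.032,0,0,1],[0,0,0,0.032,0,0,1]]'; python3 -m crank '[[0,0,0,0.005,0,0,1],[0,0,0,0.01,0,0,1],[0,0,0,0.01,0,0,1]]'
```

```text
t: 12.12
eef_pos: [0.4785, -0.3144, 0.056]
tcp_rot: [0.514, 0.582, 0.403, -0.485]
ft_force: [0.4, 0.2, 0.6]
gripper_width: -0.002
t: 12.62
eef_pos: [0.4807, -0.3148, 0.0468]
tcp_rot: [0.514, 0.582, 0.403, -0.485]
ft_force: [-0.1, 0.4, 2.9]
gripper_width: -0.005
t: 13.0
eef_pos: [0.4812, -0.3149, 0.0441]
tcp_rot: [0.514, 0.582, 0.403, -0.485]
ft_force: [-2.1, 1.4, 6.0]
gripper_width: -0.003
```

```bash
python3 -m crank '[[0,0,0,0.003,0,0,1],[0,0,0,0.005,0,0,1],[0,0,0,0.005,0,0,1]]'; python3 -m crank '[[0,0,0,-0.02,0,0,1],[0,0,0,-0.06,0,0,1],[0,0,0,-0.2,0,0,1],[0,0,0,-0.4,0,0,1],[0,0,0,-0.5,0,0,1],[0,0,0,-0.5,0,0,1],[0,0,0,-0.5,0,0,1],[0,0,0,-0.5,0,0,1]]'
python3 - <<'E'
from h import *
p,d=capture("scene");cv2.imwrite("pics/scene1.png",p);q=cv2.imread("pics/scene0.png")
df=(cv2.absdiff(p,q).max(2)>60)[230:440,200:480];print("scale/bin/tools changed px",df.sum())
E
```

```text
t: 13.38
eef_pos: [0.4815, -0.315, 0.043]
tcp_rot: [0.514, 0.582, 0.403, -0.485]
ft_force: [-3.6, 1.9, 7.8]
gripper_width: -0.0
t: 14.38
eef_pos: [0.4499, -0.3096, 0.188]
tcp_rot: [0.513, 0.582, 0.404, -0.485]
ft_force: [-0.1, -1.0, -0.0]
gripper_width: 0.003
scale/bin/tools changed px 0
```

View pics/scene1.png

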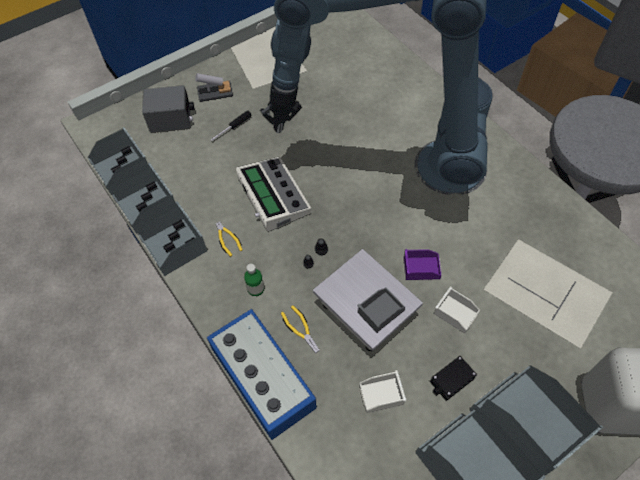

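The scene is unchanged: the bin is still on the pan at (382,307) and the tools are where they were. The hand is in the air, clear of the console.

```bash
python3 -c "from station import *; print(job_done())"
```

```text
the job is handed in; nothing more can be done
None
```

I pressed the on key, then the bare half of the pan, then the tare key with the hand off the pan, and handed the job in at about 14.4 s of the 64 s allowed. No verdict is reported, so success is judged from forces, poses and pictures only.

| Press | Vertical force | Travel (estimated) | After release |
|---|---|---|---|
| On key | about 8 N | about 4–5 mm | retreated about 120 mm |
| Pan, bare half | about 7 N | about 2.5 mm | retreated about 85 mm |
| Tare key | about 8 N | about 4–5 mm | retreated about 145 mm |

- **Travel:** I could not read the key and pan joints. The travels come from the wrist force, the given spring values and the TCP height.
- **Force after release:** the wrist reading fell to its idle level each time. Its noise is about 1 N, so it cannot confirm the 0.2 N limit directly, but the hand was well clear.
- **Final scene picture:** no pixels changed beyond the threshold around the scale, bin, connectors, bottle and pliers. By eye, the screwdriver and junction box had not moved either. I did not check the three square keys separately.
- **Disagreement between cameras:** the scene and top cameras differed by about 4 to 5 mm on the key positions. I used a compromise, which the wrist camera supported to within 1.5 mm.

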